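Pull a proof on the treadle press

ROBOT

A 6-joint arm with a two-finger parallel gripper is mounted at the origin on the work surface. World frame = base frame: x ahead of the robot, y to its left, z up, the work surface at z = 0. Lengths are in mm, angles in rad, forces in N, time in s.
With the tool pointing down it reaches from about 275 to 825 mm from the base axis. Payload 4.9 kg.
Tool frame: the origin (TCP) lies on the centre line of the jaws, within the pads' length; the fingertips stand 19 mm ahead of it and the grasp point (between the pads) is the TCP (robot.tip_extent is the distance from the TCP to the fingertips, in mm); z points along the fingers, x is the direction in which the jaws open and shut, and the axes are right-handed (so a half turn about z gives the same grasp; the last joint's range is limited). The gripper opens to 85 mm and grips with 20 to 120 N. Pads are 22 mm wide; open, the fingers measure 114 mm over their backs; the gripper's body (76 mm by 85 mm) begins 54 mm behind the grasp point. The pads swing forward as they close: fully open they stand 13 mm farther back than shut.
Start: joints at [-1.243, 0.326, -0.193, 1.052, 0, 1.437], TCP at [245.072, -492.401, 250.281] pointing down, gripper open.
Joint ranges: [-2.65, 2.65], [-0.97, 1.79], [-1.3, 1.35], [-1.93, 2.1], [-1.47, 1.37], [-3.14, 3.14]. Speed limits (rad/s): [2.57, 2.57, 3.14, 3.14, 3.14, 3.14].

INTERFACE

Orientations are given as a 3x3 rotation matrix whose columns are the frame's x, y, z axes.
In Python, from bench import robot gives the robot as it stands.
- The arm moves only by the tool jog_arm, never from a script. Its argument "moves" is one flat list of numbers, 5 for each row, row after row: the shift along the tool's x, y, z in units of 300 mm (1.0 is 300 mm), then the turn about the tool's z in units of 30 degrees (1.0 is 30 degrees), then the opening, from 0 (shut) to 1 (fully open). In form: [x, y, z, spin, gripper, x, y, z, spin, gripper, ...]. A call has exactly 5 rows; each row is the pose to reach, as a shift and turn from the pose commanded when the call began, along the tool's axes at that moment; what a row does not reach only later rows make up. A row lasts 1/8 s, in which the tool goes at most 62.5 mm and 10.7 degrees, less where a joint would pass 70% of its speed; a pose out of reach is approached as far as the arm can. A call with a number of a shift or a turn outside -1 to 1 is refused whole. A call with a gripper value outside its range is refused whole. The fingers move at their own pace and stop on an object; "grip_force" is the grip in N (left out, the last holds). Time passes only in rows, so rows that repeat a pose let the fingers close, or fill a call up. It gives the time, the measured TCP pose, the force and the opening at its end, in the units of the state.
- robot.get_state(): the state, without advancing time (a new reading comes with each control period).
- robot.read_camera(name): name is "scene" or "side" or "wrist"; returns (picture, depth): 384x512x3 uint8, red, green, blue; 384x512 float32, mm along the optical axis (not along the pixel's ray), 0 where there is no reading.
- robot.get_calibration(name): a dict with "K" (3x3 intrinsics, pixels), "R" (3x3) and "t" (3): a world point X has camera coordinates R X + t; the wrist camera has in their place "tool_from_camera" (4x4, takes a point from camera to tool coordinates, whose origin is the TCP and whose axes are the tool frame's). Camera axes: x right, y down, z forward; pixel columns grow to the right and rows downward; lengths in mm; the calibration is good to about 2 mm. A picture is of the moment at which its call begins: read the wrist's pose just before it. get_calibration takes no time and is no camera call.
- robot.hand_in(): hands the job in, once; it reports no verdict.
The state is a dict: "clock": time; "joint_positions": joint angles; "dq": joint speeds; "joint_torque": joint torques, N m; "tcp_pos": TCP position; "tcp_rot": TCP orientation; "force": force on the tool from outside, world axes, zero at the start; "torque": the same for the moment, N m; "opening": opening from 0.0 (shut) to 1.0 (fully open).
Only numpy, scipy, OpenCV 4.12 (cv2) and the standard library are available. Lean on these libraries where they do the work, as an engineer would, in place of code of your own. Each camera call takes 0.05 s, during which the arm holds its last target.

TASK

Take the printing block carved with a ring out of the rack, stand it on edge on the dark mat and let go, then tip it over with a light push so that it lies on the mat carved face up. Take it again and set it flat and square in the bed of the press between the two lips, still carved face up; press the treadle right down to its stop, hold it there for a good second without forcing it (under about 50 N), and let it come up again. Leave the block in the bed and the other two blocks in the rack.

Things in the scene. Friction and masses are not known exactly. Their poses are not given: they have to be found in the camera images.
- block_center (a point): Centre of the printing block to be printed: wood, 50 mm wide (its y), 66 mm tall as it stands on edge in the rack (its z), 22 mm thick (its x), about 70 g. x points out of the carved face, which bears a raised ring, 38 mm across, 1 mm proud. It stands in any of the three slots, carved face away from the robot. To lie carved face up it is pushed near the top of the carved side, so as to fall backwards.
- tall_block_center (a point): Centre of another printing block in the rack, 50 x 84 x 22 mm (width, height, thickness), carved with cross bars. To be left in the rack. Axes as for the first block.
- narrow_block_center (a point): Centre of the third printing block in the rack, 30 x 60 x 22 mm, carved with upright bars. To be left in the rack. Axes as for the first block.
- rack: Low wooden rack, fixed, 270 (x) x 90 (y) mm; origin under its centre. Base 8 mm thick; three slots 27 mm wide at x = -85, 0 and +85 mm, each between two ribs that rise to 26 mm above the table; a block stands in each slot with its thickness along the rack's x.
- mat_top (a point): Centre of the top of a thin dark mat, 200 (x) x 160 (y) mm, fixed, 3 mm above the table: where the block is tipped and laid down (anywhere on it, its centre over the mat).
- bed (a point): Centre of the flat top of the press's bed, 40 mm up, 120 (x) x 100 (y) mm. At its -y and +y ends are lips 6 mm high, 50 mm long, 74 mm apart inside; the block's 66 mm length goes between them along y, either way round, and its 50 mm width along x. The open platen (105 mm long, leaning back 5 degrees) is hinged 60 mm along +y, 24 mm above the bed. The treadle is on the -x side.
- pedal_pad (a point): Middle of the top of the treadle's foot plate, a ribbed steel plate 58 x 66 mm. At rest it is raised, sloping up towards its free end by 0.5 rad, about 88 mm above the table; at the stop it is level, about 38 mm above the table, having moved about 16 mm further from the hinge. Its x axis points towards the hinge. Pressed from above; it takes about 5 N at first and 10 to 15 N at the stop.
- pedal_hinge (a point): Hinge of the treadle, 32 mm above the table, 93 mm from the bed's centre in the bed's -x direction; the foot plate's middle is 105 mm from it, farther along -x.
- pedal (a joint): Treadle angle: 0 raised, 0.5 rad at the stop; a spring brings it back. Through a linkage it swings the platen shut.
- felt (a joint): How far the felt pad under the platen is pushed in (m): 0 free; about 0.007 when the press is fully shut upon the block.
- block: The same printing block; origin at the middle of the edge on which it stands in the rack, axes as for its centre.
Things that resemble listed ones, but are neither listed nor needed, are in the scene too. What is shaped like the block but turquoise or yellow is not meant.

How it is judged:
By the outcome, as a careful person would: the job done as asked, in the order asked, and still so for the second after the job is handed in, with the robot touching nothing.
It also fails if it takes over 67 s, if anything falls off the work surface, if the arm or the gripper's body presses on something with over 40 N, if the wrist force passes 120 N, or if a joint passes its speed limit or range.

## Working session

There is one attempt and no reset: what is moved stays moved. The work goes in short steps, Python scripts to look and compute and a tool call to move; the robot and the scene stay as the last step left them, time stands still between calls to the robot, and variables do not carry over. Pictures are saved under pics/ and viewed, and the job is handed in when it is done.

Besides the shell and the picture viewer there is one more tool, called as name(argument=value, ...) on one line, values as JSON. jog_arm: Moves the arm, as the interface text tells. Its arguments: {"type":"object","properties":{"moves":{"type":"array","items":{"type":"number","minimum":-1,"maximum":1}},"grip_force":{"type":"number"}},"required":["moves"]}

```bash
ls; mkdir -p pics; python3 - <<'E'
from bench import robot
import cv2,numpy as np
print(robot.get_state())
for n in ("scene","side","wrist"):
    p,d=robot.read_camera(n)
    cv2.imwrite(f"pics/{n}0.png",p[:,:,::-1]); np.save(f"pics/{n}0.npy",d)
    print(n,robot.get_calibration(n))
E
```

```text
pics
{'clock': 0.0, 'joint_positions': array([-1.24319835e+00,  3.26939796e-01, -1.93571375e-01,  1.05201136e+00,
       -2.41620985e-05,  1.43660610e+00]), 'dq': array([-1.01773948e-03,  1.17100562e-03, -1.94117650e-03,  1.04535088e-03,
        1.54813936e-04,  7.08094224e-05]), 'joint_torque': array([ 2.38046978e-04, -4.43400800e+01,  2.62439775e+01,  1.53576670e-02,
        5.83840142e-05, -1.87722414e-06]), 'tcp_pos': array([ 244.88341389, -491.86391741,  249.50878694]), 'tcp_rot': array([[ 4.45549244e-01, -8.95257246e-01, -5.78315414e-04],
       [-8.95255792e-01, -4.45549572e-01,  1.62662105e-03],
       [-1.71391246e-03, -2.06999554e-04, -9.99998510e-01]]), 'force': array([ 0.62135943, -0.47102083,  0.48021197]), 'torque': array([-0.00628574, -0.03515783,  0.01196632]), 'opening': 0.9979783417328953}
scene {'K': array([[362.34253881,   0.        , 256.12151568],
       [  0.        , 362.34253881, 189.83761934],
       [  0.        ,   0.        ,   1.        ]]), 'R': array([[ 0.80460635,  0.59375925, -0.00765393],
       [ 0.49130597, -0.67290006, -0.55301352],
       [-0.33
[... 300 characters left out ...]
 -0.01123646],
       [-0.02986866, -0.55383863, -0.83208812],
       [ 0.02457092,  0.83180116, -0.55452962]]), 't': array([-542.67475534,   98.55189267, 1217.12116785])}
wrist {'K': array([[327.62955885,   0.        , 255.14506523],
       [  0.        , 327.62955885, 195.63329114],
       [  0.        ,   0.        ,   1.        ]]), 'tool_from_camera': array([[ 9.99998008e-01, -1.85586209e-03, -7.34343906e-04,
        -8.21633224e-02],
       [ 1.99384985e-03,  9.45448695e-01,  3.25764929e-01,
        -8.47398947e+01],
       [ 8.97097066e-05, -3.25765745e-01,  9.45450513e-01,
        -1.23695757e+02],
       [ 0.00000000e+00,  0.00000000e+00,  0.00000000e+00,
         1.00000000e+00]])}
```

View pics/scene0.png

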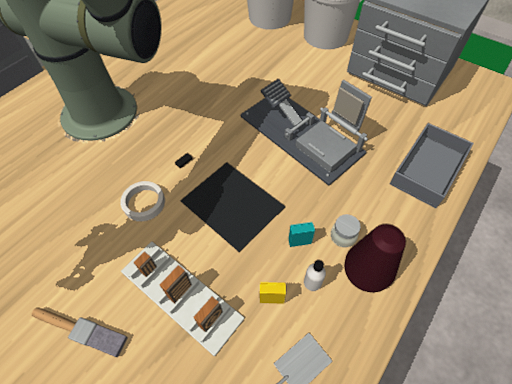

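View pics/side0.png

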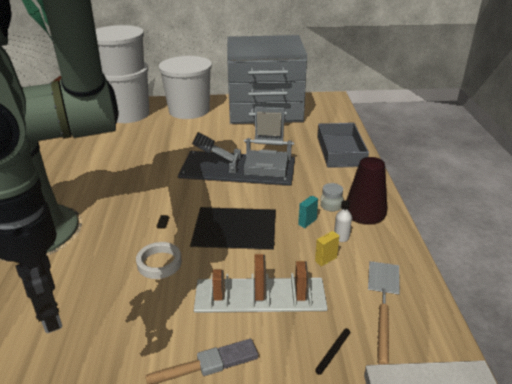

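View pics/wrist0.png

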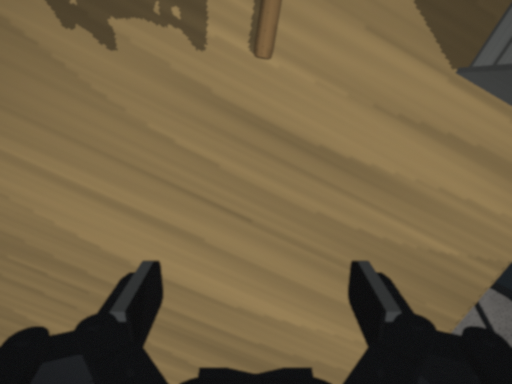

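The rack holds three candidates, in scene pixels (146,264), (176,285) and (209,315). I'll enlarge the rack to see which is which, and the mat and press to measure them.

```bash
cat > h.py <<'E'
import numpy as np,cv2
from bench import robot
def unproj(n,d,uv=None,cal=None):
    c=cal or robot.get_calibration(n);K=c['K']
    v,u=np.mgrid[0:384,0:512] if uv is None else (uv[1],uv[0])
    z=d if uv is None else d[v,u]
    P=np.stack([(u-K[0,2])/K[0,0]*z,(v-K[1,2])/K[1,1]*z,z],-1)
    return (P-c['t'])@c['R']
def plane(n,u,v,z):
    c=robot.get_calibration(n);r=c['R'].T@(np.linalg.inv(c['K'])@[u,v,1]);o=-c['R'].T@c['t']
    return o+r*(z-o[2])/r[2]
def proj(n,X):
    c=robot.get_calibration(n);p=c['K']@(c['R']@np.asarray(X,float)+c['t']);return p[:2]/p[2]
E
python3 - <<'E'
import cv2
a=cv2.imread('pics/scene0.png');b=cv2.imread('pics/side0.png')
f=lambda i,x,y,w,h,k:cv2.resize(i[y:y+h,x:x+w],None,fx=k,fy=k,interpolation=cv2.INTER_CUBIC)
cv2.imwrite('pics/c1.png',f(a,115,240,135,115,5.0))
cv2.imwrite('pics/c2.png',f(a,235,70,140,115,5.0))
cv2.imwrite('pics/c3.png',f(b,180,100,160,120,5.0))
cv2.imwrite('pics/c4.png',f(b,180,200,160,120,5.0))
E
```

```text
(no output)
```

View pics/c1.png

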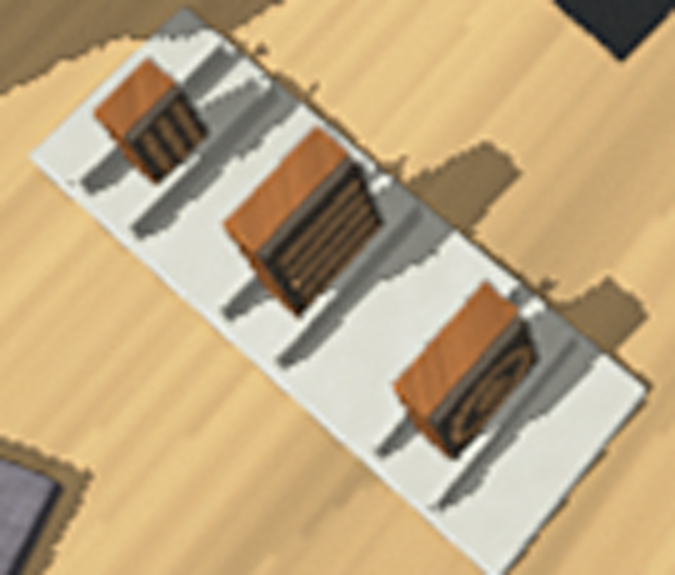

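View pics/c2.png

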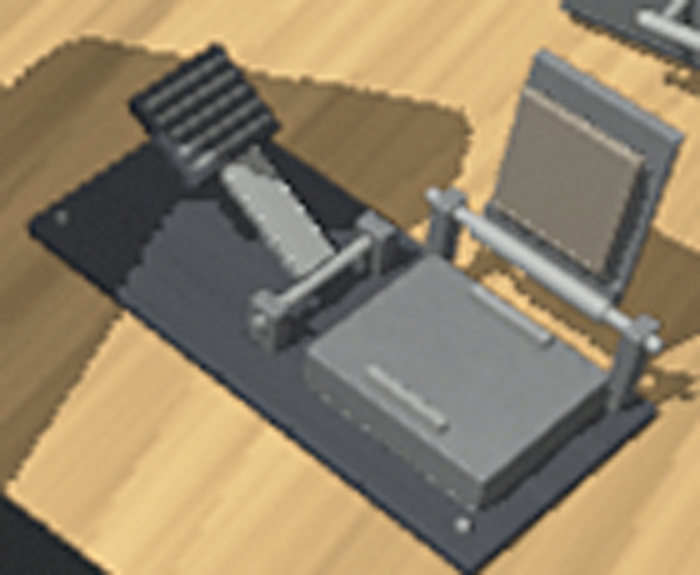

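View pics/c3.png

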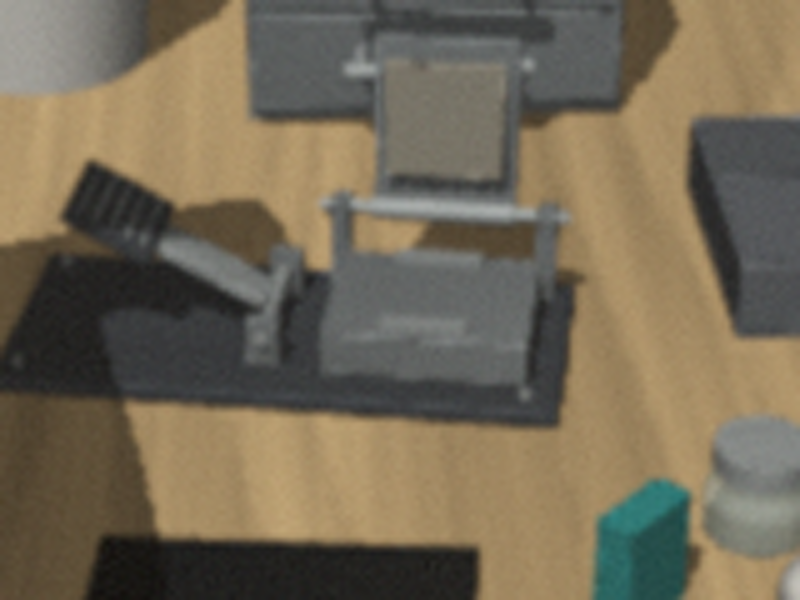

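View pics/c4.png

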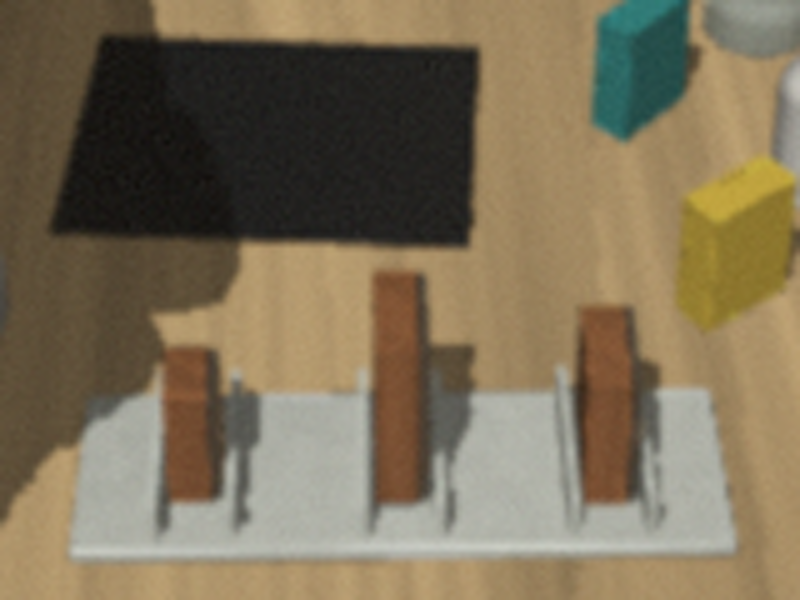

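Reading c1, the ring is on the far block, at scene (209,315) and side (302,281). The near block, with upright bars, is the narrow one. The middle block, with cross bars, is the tall one. The turquoise and yellow pieces are decoys, so the far block is the target. Next I'll measure.

```bash
cat > m.py <<'E'
from h import *
def show(name,n,pts,z):
    P=np.array([plane(n,u,v,z) for u,v in pts])
    print(name,P[:,:2].round(0).tolist(),'c',P.mean(0).round(1)[:2])
    e=np.roll(P,-1,0)-P
    print('  edges',[(round(float(np.hypot(*x[:2])),1),round(float(np.degrees(np.arctan2(x[1],x[0]))),1)) for x in e])
c1=lambda L:[(115-.4+x/5,240-.4+y/5) for x,y in L]
c2=lambda L:[(235-.4+x/5,70-.4+y/5) for x,y in L]
c3=lambda L:[(180-.4+x/5,100-.4+y/5) for x,y in L]
c4=lambda L:[(180-.4+x/5,200-.4+y/5) for x,y in L]
show('block','scene',c1([(487,280),(525,320),(435,426),(394,387)]),74)
show('rack','scene',c1([(185,10),(650,388),(500,575),(32,155)]),8)
show('bed','scene',c2([(430,255),(610,370),(478,480),(308,352)]),40)
show('mat','scene',[(181,202),(228,163),(284,207),(240,249)],3)
show('block s','side',c4([(582,308),(630,308),(636,372),(582,372)]),74)
show('rack s','side',c4([(90,395),(708,390),(735,546),(70,548)]),8)
show('mat s','side',c4([(102,36),(480,48),(468,245),(52,232)]),3)
show('bed s','side',c3([(338,255),(540,258),(533,345),(325,338)]),40)
d=np.load('pics/scene0.npy');P=unproj('scene',d)
x,y,z=P[...,0],P[...,1],P[...,2]
def box(m,nm):
    m=m.astype(np.uint8)
    q=np.stack([x[m>0],y[m>0]],-1).astype(np.float32)
    print(nm,len(q),cv2.minAreaRect(q),'z',np.median(z[m>0]))
v,u=np.mgrid[0:384,0:512]
r=lambda a,b,c,e:(u>=a)&(u<b)&(v>=c)&(v<e)
box(r(185,230,290,335)&(z>68),'blocktop')
box(r(290,365,115,175)&(abs(z-40)<3.5),'bed')
box(r(255,300,75,112)&(z>60),'pad')
box(r(120,250,240,355)&(z>5)&(z<12),'rack')
for s in [(335,75),(352,90),(330,118),(360,140)]:print(s,P[s[1]-0,s[0]])
E
python3 m.py
```

```text
block [[631.0, -225.0], [651.0, -228.0], [649.0, -276.0], [629.0, -274.0]] c [ 640.  -250.8]
  edges [(21.1, -8.3), (48.0, -92.3), (20.9, 176.0), (49.6, 87.8)]
rack [[424.0, -201.0], [691.0, -208.0], [687.0, -296.0], [420.0, -287.0]] c [ 555.7 -248. ]
  edges [(267.4, -1.6), (87.6, -92.5), (267.3, 178.2), (86.8, 87.5)]
bed [[550.0, 311.0], [665.0, 296.0], [647.0, 195.0], [535.0, 216.0]] c [599.3 254.5]
  edges [(116.3, -7.7), (102.4, -100.6), (113.6, 169.6), (96.9, 80.9)]
mat [[403.0, -84.0], [420.0, 75.0], [611.0, 51.0], [593.0, -96.0]] c [506.6 -13.4]
  edges [(159.9, 83.9), (192.4, -7.3), (148.5, -97.0), (190.2, 176.1)]
block s [[628.0, -230.0], [648.0, -231.0], [646.0, -269.0], [624.0, -267.0]] c [ 636.5 -249.2]
  edges [(19.7, -2.8), (37.6, -93.9), (21.4, 177.2), (37.7, 83.5)]
rack s [[421.0, -202.0], [688.0, -212.0], [685.0, -301.0], [417.0, -289.0]] c [ 552.6 -251.1]
  edges [(267.3, -2.1), (89.1, -92.0), (267.6, 177.5), (87.4, 87.8)]
mat s [[412.0, 72.0], [610.0, 51.0], [592.0, -105.0], [396.0, -86.0]] c [502.5 -17. ]
  edges [(199.3, -6.1), (157.6, -96.6), (196.8, 174.4), (1
[... 203 characters left out ...]
 -280.81597900390625), (51.688194274902344, 220.9058380126953), 70.95109558105469) z 74.49656031930229
bed 1427 ((578.4668579101562, 267.4100646972656), (119.80648803710938, 178.09457397460938), 76.35001373291016) z 41.242864636741665
pad 601 ((627.3145751953125, 1.00970458984375), (80.29999542236328, 786.3602294921875), 35.822208404541016) z 85.99567967804518
rack 3385 ((551.6449584960938, -243.53610229492188), (268.0662536621094, 238.020751953125), 34.389488220214844) z 8.734476511784976
(335, 75) [471.88592513 539.56541797   3.0268152 ]
(352, 90) [606.44903925 327.4681492  161.67625231]
(330, 118) [552.19885252 369.53907515   3.45053107]
(360, 140) [670.60244112 296.00815061  56.95268308]
```

```bash
cat > go.py <<'E'
import sys
from h import *
def go(x,y,z,ang):
    s=robot.get_state();R=s['tcp_rot'];d=R.T@(np.array([x,y,z])-s['tcp_pos'])/300
    a=np.degrees(np.arctan2(R[1,0],R[0,0]));da=(ang-a+180)%360-180
    print('t',round(s['clock'],2),'tcp',s['tcp_pos'].round(1),'ang',a.round(2),'F',s['force'].round(1),'op',round(s['opening'],3),'q6',s['joint_positions'][5].round(2))
    print('shift',d.round(4),'spin',round(-da/30,4))
if __name__=='__main__': go(*map(float,sys.argv[1:5]))
E
python3 go.py 630 -250 200 87.7
```

```text
t 0.15 tcp [ 244.9 -492.   249.7] ang -63.54 F [-0.3 -0.3  1. ] op 1.004 q6 1.44
shift [-0.1501 -1.5085  0.1662] spin -5.0414
```

jog_arm(moves=[-0.02,-0.15,0.02,-0.25,1,-0.04,-0.33,0.04,-0.6,1,-0.06,-0.5,0.06,-0.9,1,-0.08,-0.68,0.08,-1,1,-0.09,-0.85,0.1,-1,1])

```text
clock: 0.78
tcp_pos: [462.5, -353.3, 219.9]
tcp_rot: [[0.834, -0.552, -0.0], [-0.552, -0.834, 0.0], [-0.0, -0.0, -1.0]]
force: [0.0, -0.5, -0.3]
opening: 0.999
```

```bash
python3 go.py 610 -251 190 87.7
```

```text
t 0.78 tcp [ 462.5 -353.3  219.9] ang -33.52 F [ 0.  -0.5 -0.3] op 0.999 q6 1.38
shift [ 0.2216 -0.5557  0.0996] spin -4.0405
```

jog_arm(moves=[0.06,-0.14,0.025,-0.35,1,0.11,-0.28,0.05,-0.7,1,0.16,-0.4,0.075,-1,1,0.2,-0.5,0.09,-1,1,0.22,-0.55,0.1,-1,1])

```text
clock: 1.4
tcp_pos: [608.4, -252.3, 189.4]
tcp_rot: [[0.998, -0.06, -0.001], [-0.06, -0.998, 0.0], [-0.001, -0.0, -1.0]]
force: [0.2, -0.4, -0.6]
opening: 0.996
```

jog_arm(moves=[0,0,0,-0.35,1,0,0,0,-0.7,1,0,0,0,-1,1,0,0,0,-1,1,0,0,0,-1,1])

```text
clock: 2.02
tcp_pos: [607.2, -253.9, 190.3]
tcp_rot: [[0.897, 0.443, -0.0], [0.443, -0.897, -0.0], [-0.0, -0.0, -1.0]]
force: [0.5, 0.4, -0.0]
opening: 0.999
```

jog_arm(moves=[0,0,0,-0.35,1,0,0,0,-0.7,1,0,0,0,-1,1,0,0,0,-1,1,0,0,0,-1,1])

```text
clock: 2.65
tcp_pos: [607.4, -253.6, 190.3]
tcp_rot: [[0.555, 0.832, -0.0], [0.832, -0.555, 0.0], [-0.0, -0.0, -1.0]]
force: [1.4, -0.8, 0.2]
opening: 1.002
```

jog_arm(moves=[0,0,0,-0.35,1,0,0,0,-0.7,1,0,0,0,-1,1,0,0,0,-1,1,0,0,0,-1,1])

```text
clock: 3.28
tcp_pos: [607.5, -253.6, 190.3]
tcp_rot: [[0.065, 0.998, -0.0], [0.998, -0.065, 0.0], [0.0, -0.0, -1.0]]
force: [0.8, 0.4, -0.1]
opening: 0.998
```

```bash
cat >> h.py <<'E'
def wcal(s=None):
    s=s or robot.get_state();c=robot.get_calibration('wrist');T=c['tool_from_camera']
    R=s['tcp_rot']@T[:3,:3];t=s['tcp_pos']+s['tcp_rot']@T[:3,3]
    return dict(K=c['K'],R=R.T,t=-R.T@t)
def wplane(c,u,v,z):
    r=c['R'].T@(np.linalg.inv(c['K'])@[u,v,1]);o=-c['R'].T@c['t']
    return o+r*(z-o[2])/r[2]
E
cat > wl.py <<'E'
import sys,pickle
from h import *
n=sys.argv[1]
c=wcal();p,d=robot.read_camera('wrist')
pickle.dump(c,open(f'pics/{n}.pkl','wb'));np.save(f'pics/{n}.npy',d)
cv2.imwrite(f'pics/{n}.png',cv2.resize(p[:,:,::-1],(768,576),interpolation=cv2.INTER_CUBIC))
E
python3 wl.py w1; python3 go.py 638 -251 60 87.7
```

```text
t 3.33 tcp [ 607.5 -253.6  190.3] ang 86.32 F [-0.4  0.2  0.8] op 0.999 q6 -0.44
shift [0.0152 0.1009 0.4343] spin -0.0461
```

View pics/w1.png

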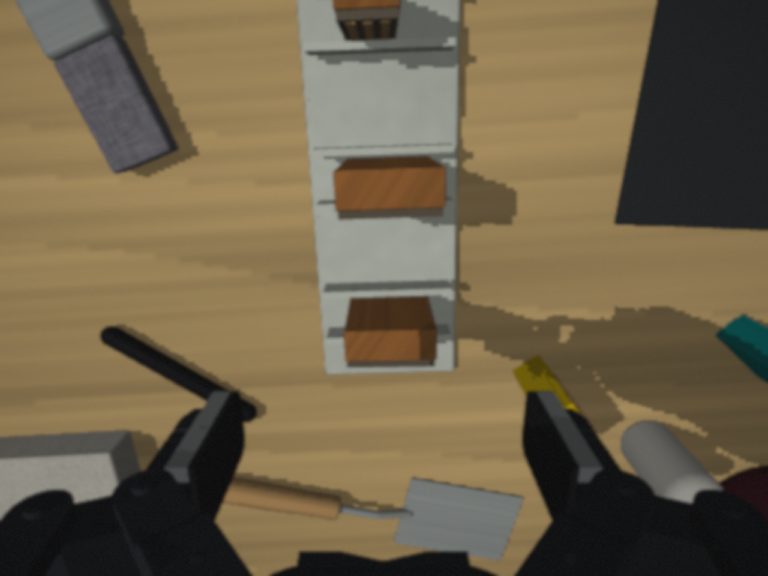

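The ring block's top is at about (345,333)-(436,360) in this 1.5x wrist view, with the fingers straddling its line.

```bash
python3 - <<'E'
from h import *
import pickle
c=pickle.load(open('pics/w1.pkl','rb'))
i=cv2.imread('pics/w1.png')
cv2.imwrite('pics/w1c.png',cv2.resize(i[270:390,310:470],None,fx=5,fy=5,interpolation=cv2.INTER_CUBIC))
P=np.array([wplane(c,u/1.5-.17,v/1.5-.17,74) for u,v in [(345,333),(436,329),(434,360),(346,362)]]);print(P.round(1),P.mean(0))
P=np.array([wplane(c,u/1.5-.17,v/1.5-.17,8) for u,v in [(326,373),(456,370)]]);print(P.round(1),P.mean(0))
E
python3 go.py 638 -251 60 87.7
```

```text
[[ 627.4 -274.8   74. ]
 [ 628.3 -226.5   74. ]
 [ 646.4 -228.2   74. ]
 [ 644.5 -275.9   74. ]] [ 636.64125992 -251.36538138   74.        ]
[[ 685.1 -298.3    8. ]
 [ 688.8 -207.8    8. ]] [ 686.9254826 -253.0596533    8.       ]
t 3.33 tcp [ 607.5 -253.6  190.3] ang 86.32 F [-0.4  0.2  0.8] op 0.999 q6 -0.44
shift [0.0152 0.1009 0.4343] spin -0.0461
```

View pics/w1c.png

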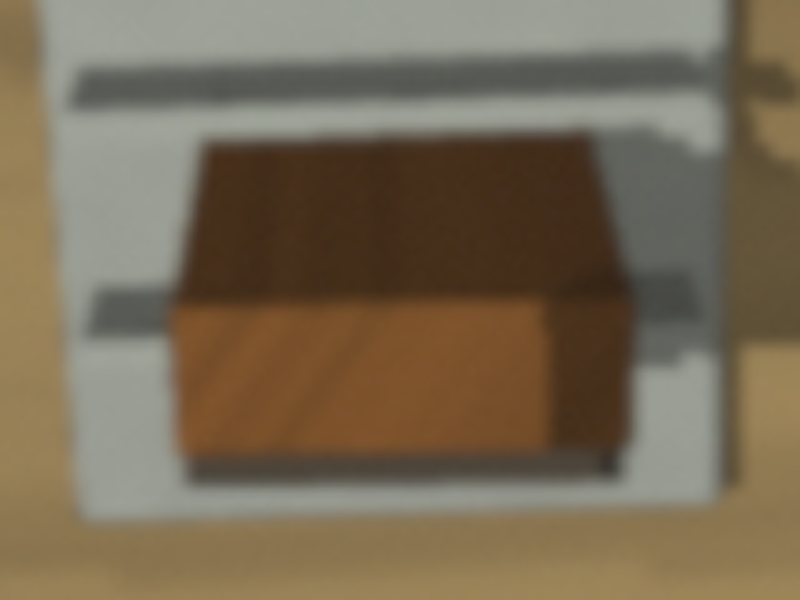

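jog_arm(moves=[0.015,0.0975,0.1,-0.02,1,0.015,0.0975,0.2,-0.02,1,0.015,0.0975,0.3,-0.02,1,0.015,0.0975,0.4,-0.02,1,0.015,0.0975,0.451,-0.02,1], grip_force=40)

```text
clock: 3.95
tcp_pos: [636.0, -250.4, 53.1]
tcp_rot: [[0.053, 0.999, -0.002], [0.999, -0.053, 0.001], [0.001, -0.002, -1.0]]
force: [-0.2, -0.9, 0.8]
opening: 1.003
```

jog_arm(moves=[0,0,0,0,0.7,0,0,0,0,0.6,0,0,0,0,0.4,0,0,0,0,0.4,0,0,0,0,0.4], grip_force=40)

```text
clock: 4.58
tcp_pos: [638.0, -251.4, 56.6]
tcp_rot: [[0.051, 0.999, 0.003], [0.999, -0.051, -0.001], [-0.001, 0.003, -1.0]]
force: [-0.4, 0.1, 6.8]
opening: 0.582
```

```bash
python3 go.py 637 -251 140 86.9
```

```text
t 4.58 tcp [ 638.  -251.4   56.6] ang 87.06 F [-0.4  0.1  6.8] op 0.582 q6 -0.43
shift [ 0.0008 -0.0028 -0.2781] spin 0.0052
```

jog_arm(moves=[0,0,-0.04,0,0.4,0,0,-0.1,0,0.4,0,0,-0.2,0,0.4,0,0,-0.3,0,0.4,0,0,-0.35,0,0.4])

```text
clock: 5.2
tcp_pos: [637.9, -251.3, 163.0]
tcp_rot: [[0.051, 0.999, 0.003], [0.999, -0.051, -0.002], [-0.001, 0.003, -1.0]]
force: [0.1, 0.9, -0.2]
opening: 0.578
```

```bash
python3 go.py 535 -15 130 87; python3 - <<'E'
from h import *
p,d=robot.read_camera('side')
cv2.imwrite('pics/s1.png',cv2.resize(p[100:380,150:400,::-1],None,fx=2,fy=2))
E
```

```text
t 5.2 tcp [ 637.9 -251.3  163. ] ang 87.06 F [ 0.1  0.9 -0.2] op 0.578 q6 -0.43
shift [ 0.7693 -0.3834  0.1076] spin 0.002
```

View pics/s1.png

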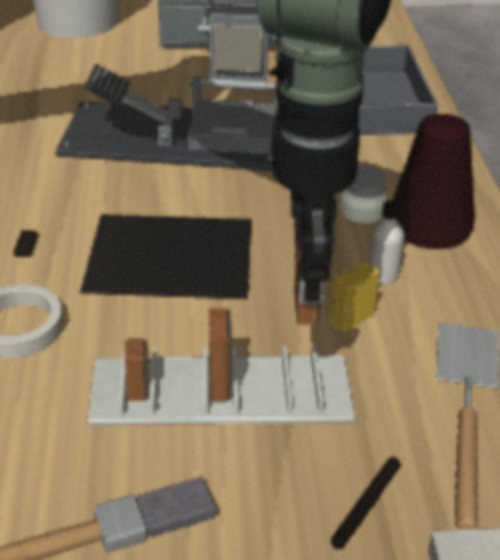

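The ring block is held and the other two are still standing in the rack. Now I'll carry it over the mat.

jog_arm(moves=[0.06,-0.03,0.01,0,0.4,0.18,-0.09,0.03,0,0.4,0.34,-0.17,0.06,0,0.4,0.5,-0.25,0.09,0,0.4,0.64,-0.33,0.12,0,0.4])

```text
clock: 5.88
tcp_pos: [546.5, -52.3, 123.1]
tcp_rot: [[0.051, 0.999, -0.001], [0.999, -0.051, 0.001], [0.0, -0.001, -1.0]]
force: [0.8, 1.2, -0.4]
opening: 0.579
```

jog_arm(moves=[0.08,-0.04,0.02,0,0.4,0.12,-0.06,0.05,0,0.4,0.13,-0.07,0.08,0,0.4,0.13,-0.07,0.1,0,0.4,0.13,-0.07,0.11,0,0.4])

```text
clock: 6.5
tcp_pos: [529.3, -14.9, 90.4]
tcp_rot: [[0.053, 0.999, -0.0], [0.999, -0.053, -0.0], [-0.0, -0.0, -1.0]]
force: [0.5, -0.6, -1.5]
opening: 0.584
```

```bash
python3 go.py 530 -15 51.6 87; python3 - <<'E'
from h import *
for n in ('side','scene'):
    p,d=robot.read_camera(n)
    u,v=proj(n,(530,-15,40)).astype(int)
    cv2.imwrite(f'pics/{n}2.png',cv2.resize(p[v-60:v+60,u-80:u+80,::-1],None,fx=5,fy=5,interpolation=cv2.INTER_CUBIC)); print(u,v)
E
```

```text
t 6.5 tcp [529.3 -14.9  90.4] ang 86.99 F [ 0.5 -0.6 -1.5] op 0.584 q6 -0.11
shift [-0.0002  0.0023  0.1293] spin -0.0004
245 213
239 200
```

View pics/side2.png

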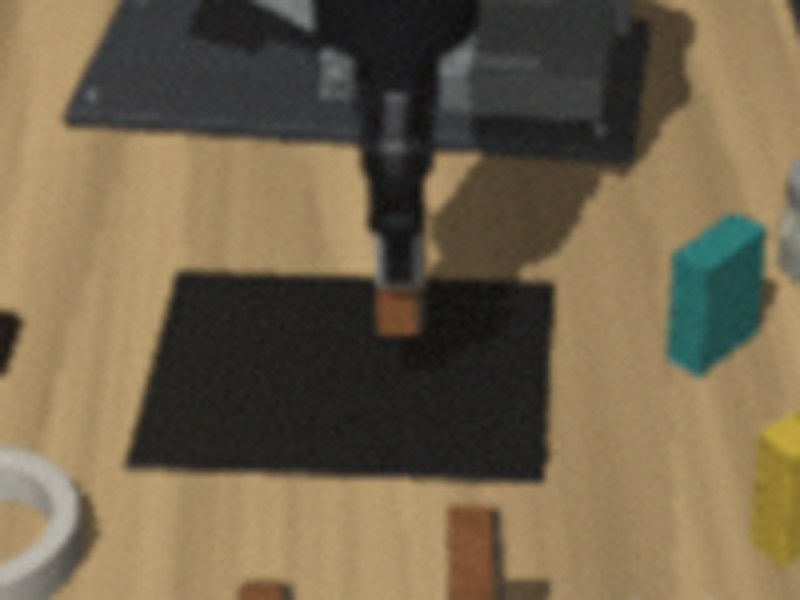

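View pics/scene2.png

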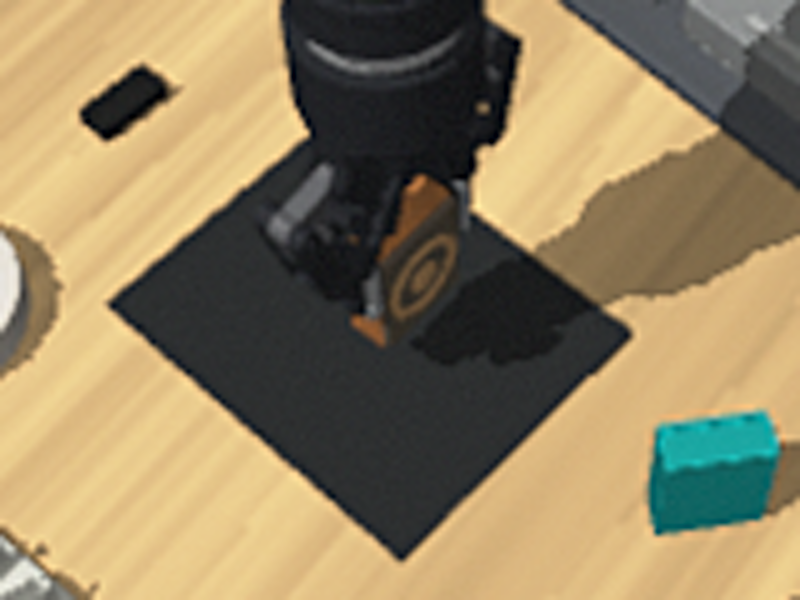

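jog_arm(moves=[0,0,0.03,0,0.4,0,0,0.06,0,0.4,0,0,0.09,0,0.4,0,0,0.11,0,0.4,0,0,0.115,0,0.4])

```text
clock: 7.22
tcp_pos: [528.6, -13.9, 55.9]
tcp_rot: [[0.051, 0.999, -0.001], [0.999, -0.051, 0.0], [0.0, -0.001, -1.0]]
force: [-1.0, -0.1, -0.5]
opening: 0.58
```

jog_arm(moves=[0,0,0.002,0,0.4,0,0,0.004,0,0.4,0,0,0.006,0,0.4,0,0,0.008,0,0.4,0,0,0.01,0,0.4])

```text
clock: 7.85
tcp_pos: [529.1, -14.0, 53.5]
tcp_rot: [[0.051, 0.999, 0.0], [0.999, -0.051, 0.0], [0.0, 0.0, -1.0]]
force: [0.0, -0.7, -0.8]
opening: 0.581
```

jog_arm(moves=[0,0,0.002,0,0.4,0,0,0.004,0,0.4,0,0,0.006,0,0.4,0,0,0.008,0,0.4,0,0,0.008,0,0.4])

```text
clock: 8.48
tcp_pos: [529.0, -14.0, 51.5]
tcp_rot: [[0.051, 0.999, 0.0], [0.999, -0.051, -0.0], [-0.0, 0.0, -1.0]]
force: [-2.3, 0.8, 6.0]
opening: 0.577
```

Contact shows as 6 N upward, so I'll release.

jog_arm(moves=[0,0,-0.001,0,0.62,0,0,-0.001,0,0.66,0,0,-0.001,0,0.8,0,0,-0.001,0,1,0,0,-0.001,0,1])

```text
clock: 9.1
tcp_pos: [529.0, -14.0, 51.3]
tcp_rot: [[0.051, 0.999, -0.0], [0.999, -0.051, 0.0], [0.0, -0.0, -1.0]]
force: [-0.4, 0.8, -1.2]
opening: 0.999
```

```bash
python3 - <<'E'
from h import *
for n in ('side','scene'):
    p,d=robot.read_camera(n)
    u,v=proj(n,(530,-15,40)).astype(int)
    cv2.imwrite(f'pics/{n}3.png',cv2.resize(p[v-40:v+40,u-50:u+50,::-1],None,fx=6,fy=6,interpolation=cv2.INTER_CUBIC)); print(u,v)
E
python3 go.py 555 -15 140 87
```

```text
245 213
239 200
t 9.2 tcp [529.  -14.   51.3] ang 87.06 F [-1.2 -0.7  0.6] op 0.996 q6 -0.11
shift [ 0.0012  0.0868 -0.2955] spin 0.0019
```

View pics/side3.png

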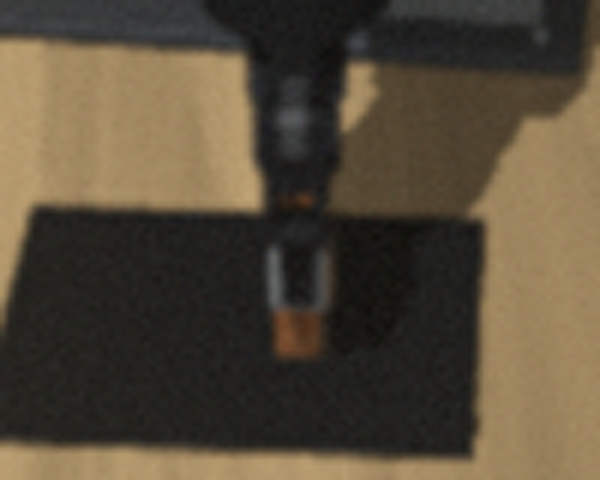

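View pics/scene3.png

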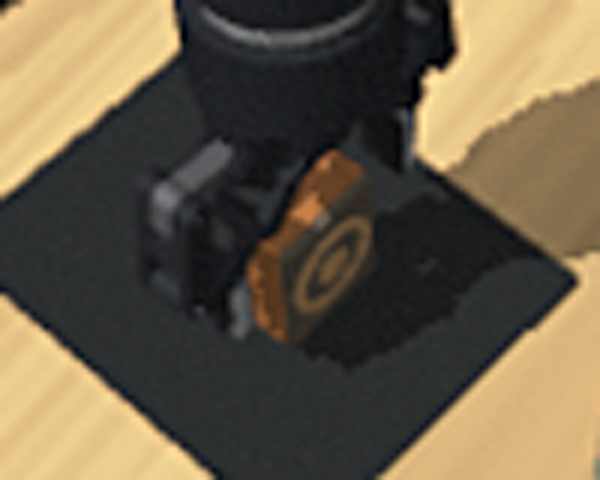

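The block stands free on the mat with the ring facing +x. I'll lift clear, go round to the carved side and close the fingers.

jog_arm(moves=[0,0,-0.03,0,1,0,0,-0.08,0,1,0,0,-0.16,0,1,0,0,-0.21,0,1,0,0,-0.22,0,1])

```text
clock: 9.82
tcp_pos: [530.0, -14.2, 119.0]
tcp_rot: [[0.051, 0.999, 0.003], [0.999, -0.051, -0.0], [-0.0, 0.003, -1.0]]
force: [-0.1, -0.2, -0.2]
opening: 0.999
```

jog_arm(moves=[0,0.06,0,0,0.5,0,0.13,0,0,0,0,0.18,0,0,0,0,0.19,0.02,0,0,0,0.19,0.05,0,0])

```text
clock: 10.45
tcp_pos: [585.3, -16.8, 101.4]
tcp_rot: [[0.051, 0.999, -0.001], [0.999, -0.051, 0.0], [0.0, -0.001, -1.0]]
force: [-0.8, 0.5, -0.5]
opening: 0.001
```

```bash
python3 go.py 560 -15 77 87
```

```text
t 10.45 tcp [585.3 -16.8 101.4] ang 87.06 F [-0.8  0.5 -0.5] op 0.001 q6 -0.1
shift [ 0.0018 -0.0844  0.0815] spin 0.002
```

Now I'll descend, then push slowly.

jog_arm(moves=[0.002,0,0.04,0,0,0.002,0,0.08,0,0,0.002,-0.03,0.082,0,0,0.002,-0.06,0.082,0,0,0.002,-0.08,0.082,0,0])

```text
clock: 11.08
tcp_pos: [561.3, -15.0, 78.2]
tcp_rot: [[0.051, 0.999, 0.0], [0.999, -0.051, -0.0], [-0.0, 0.0, -1.0]]
force: [0.5, -0.8, 0.9]
opening: -0.002
```

jog_arm(moves=[0,-0.02,0,0,0,0,-0.04,0,0,0,0,-0.06,0,0,0,0,-0.08,0,0,0,0,-0.1,0,0,0])

```text
clock: 11.7
tcp_pos: [531.6, -13.5, 77.8]
tcp_rot: [[0.051, 0.999, -0.0], [0.999, -0.051, 0.0], [0.0, -0.0, -1.0]]
force: [-0.2, 0.1, -0.8]
opening: -0.002
```

```bash
python3 - <<'E'
from h import *
for n in ('side','scene'):
    p,d=robot.read_camera(n)
    u,v=proj(n,(520,-15,20)).astype(int)
    cv2.imwrite(f'pics/{n}4.png',cv2.resize(p[v-40:v+40,u-50:u+50,::-1],None,fx=6,fy=6,interpolation=cv2.INTER_CUBIC)); print(u,v)
E
python3 go.py 555 -15 140 87
```

```text
241 220
236 203
t 11.8 tcp [531.1 -13.4  77.7] ang 87.06 F [-0.3 -0.1 -1.4] op 0.001 q6 -0.11
shift [-0.0011  0.0796 -0.2079] spin 0.0019
```

View pics/side4.png

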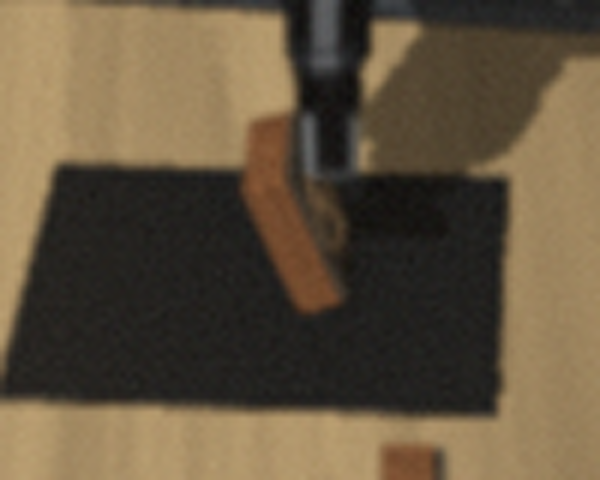

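View pics/scene4.png

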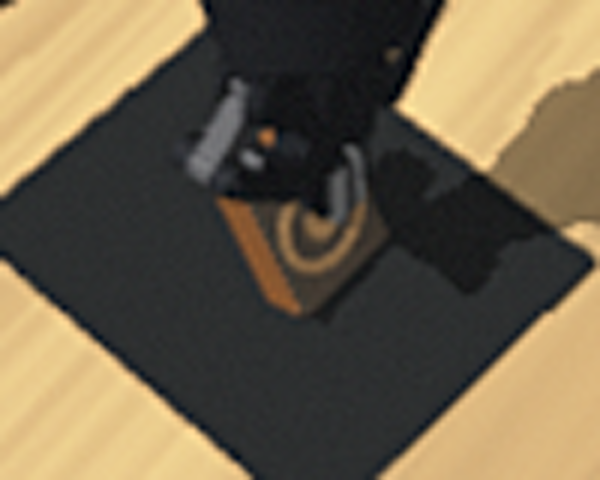

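It is mid-fall the right way, past the tipping point. I'll lift off and let it land.

jog_arm(moves=[0,0,-0.03,0,0,0,0,-0.1,0,0.3,0,-0.04,-0.2,0,0.6,0,-0.08,-0.28,0,1,0,-0.12,-0.3,0,1])

```text
clock: 12.42
tcp_pos: [497.1, -11.9, 169.7]
tcp_rot: [[0.051, 0.999, 0.004], [0.999, -0.051, -0.001], [-0.0, 0.004, -1.0]]
force: [-0.8, -0.4, -1.2]
opening: 0.847
```

jog_arm(moves=[0,-0.02,0,0,1,0,-0.03,0,0,1,0,-0.03,0,0,1,0,-0.03,0,0,1,0,-0.03,0,0,1])

```text
clock: 13.05
tcp_pos: [487.2, -11.3, 167.5]
tcp_rot: [[0.051, 0.999, -0.0], [0.999, -0.051, 0.0], [0.0, -0.0, -1.0]]
force: [0.7, 0.4, 0.5]
opening: 1.006
```

```bash
python3 wl.py w2;python3 go.py 485 -12 22 87; python3 - <<'E'
from h import *
p,d=robot.read_camera('scene')
u,v=proj('scene',(500,-15,20)).astype(int)
cv2.imwrite(f'pics/scene5.png',cv2.resize(p[v-40:v+40,u-50:u+50,::-1],None,fx=5,fy=5,interpolation=cv2.INTER_CUBIC))
E
```

```text
t 13.1 tcp [487.2 -11.3 167.5] ang 87.06 F [ 0.  -0.6 -0. ] op 1.001 q6 -0.12
shift [-0.0028 -0.007   0.4851] spin 0.0019
```

View pics/w2.png

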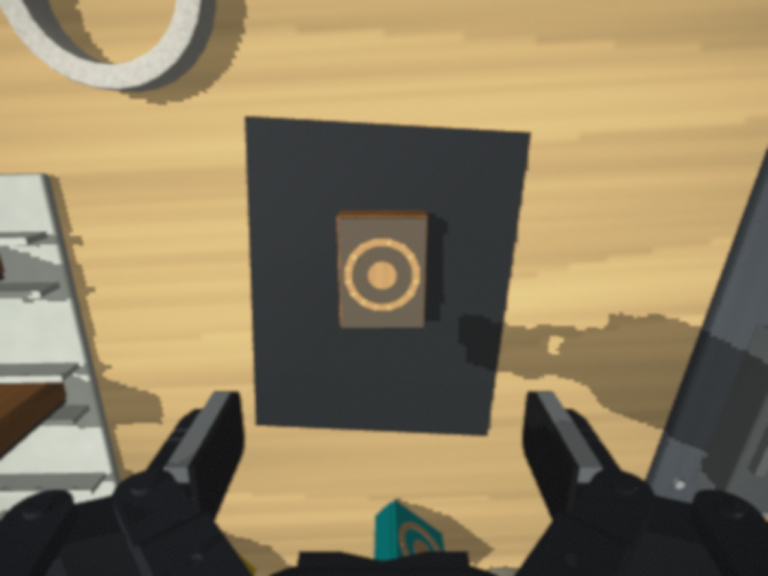

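View pics/scene5.png

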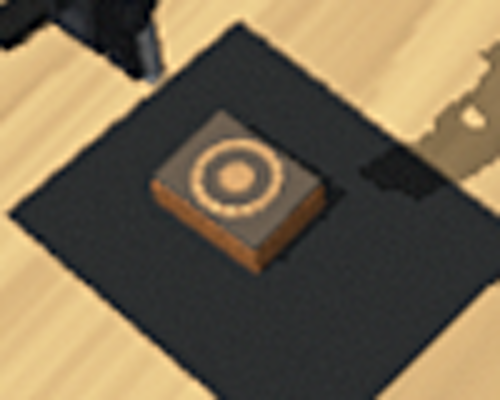

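The block lies flat on the mat with the ring up, its centre at (382,272) in the wrist view.

```bash
python3 - <<'E'
from h import *
import pickle
c=pickle.load(open('pics/w2.pkl','rb'))
P=np.array([wplane(c,u/1.5-.17,v/1.5-.17,25) for u,v in [(337,216),(427,214),(425,327),(339,328)]]);print(P.round(1),P.mean(0))
print(wplane(c,382/1.5-.17,275/1.5-.17,26))
E
python3 go.py 485 -12 22 87
```

```text
[[449.5 -34.   25. ]
 [451.   14.9  25. ]
 [517.3  12.1  25. ]
 [515.3 -38.3  25. ]] [483.26889481 -11.3549962   25.        ]
[483.89190506 -11.37451664  26.        ]
t 13.15 tcp [487.2 -11.3 167.6] ang 87.06 F [ 0.3 -0.9 -0.5] op 0.999 q6 -0.12
shift [-0.0028 -0.0071  0.4854] spin 0.002
```

jog_arm(moves=[0,-0.012,0.12,0,1,0,-0.012,0.24,0,1,0,-0.012,0.36,0,1,0,-0.012,0.43,0,1,0,-0.012,0.468,0,1])

```text
clock: 13.78
tcp_pos: [482.9, -11.0, 26.3]
tcp_rot: [[0.051, 0.999, -0.002], [0.999, -0.051, 0.0], [0.0, -0.002, -1.0]]
force: [0.1, 0.7, -0.4]
opening: 1.0
```

jog_arm(moves=[0,0,0,0,0.7,0,0,0,0,0.6,0,0,0,0,0.4,0,0,0,0,0.4,0,0,0,0,0.4])

```text
clock: 14.4
tcp_pos: [484.3, -11.2, 28.5]
tcp_rot: [[0.051, 0.999, 0.002], [0.999, -0.051, -0.0], [-0.0, 0.002, -1.0]]
force: [-1.3, 0.2, 6.0]
opening: 0.573
```

jog_arm(moves=[0,0,-0.03,0,0.4,0,0,-0.1,0,0.4,0,0,-0.2,0,0.4,0,0,-0.28,0,0.4,0,0,-0.32,0,0.4])

```text
clock: 15.02
tcp_pos: [484.3, -11.2, 125.1]
tcp_rot: [[0.051, 0.999, 0.002], [0.999, -0.051, -0.0], [-0.0, 0.002, -1.0]]
force: [0.2, 0.1, -1.6]
opening: 0.567
```

```bash
python3 wl.py w3;python3 go.py 590 130 190 173
```

```text
t 15.07 tcp [484.7 -11.2 125.8] ang 87.06 F [ 0.5  0.8 -0.6] op 0.568 q6 -0.12
shift [ 0.4881  0.3272 -0.213 ] spin -2.8645
```

View pics/w3.png

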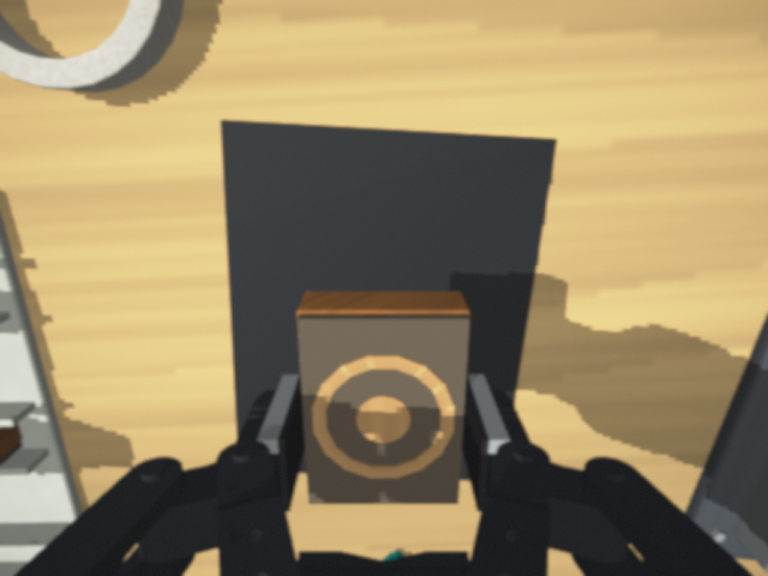

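jog_arm(moves=[0.04,0.015,-0.03,-0.2,0.4,0.12,0.045,-0.07,-0.45,0.4,0.22,0.08,-0.11,-0.75,0.4,0.34,0.125,-0.14,-1,0.4,0.45,0.165,-0.16,-1,0.4])

```text
clock: 15.7
tcp_pos: [540.0, 122.3, 171.0]
tcp_rot: [[-0.456, 0.89, -0.001], [0.89, 0.456, -0.0], [0.0, -0.001, -1.0]]
force: [0.9, -0.2, -1.2]
opening: 0.569
```

```bash
python3 go.py 598 245 178 173
```

```text
t 15.7 tcp [540.  122.3 171. ] ang 117.1 F [ 0.9 -0.2 -1.2] op 0.569 q6 -0.38
shift [ 0.2761  0.3584 -0.0233] spin -1.8634
```

jog_arm(moves=[0.08,0.1,0,-0.3,0.4,0.15,0.19,-0.01,-0.6,0.4,0.2,0.27,-0.02,-0.9,0.4,0.25,0.33,-0.023,-1,0.4,0.276,0.358,-0.023,-1,0.4])

```text
clock: 16.32
tcp_pos: [597.7, 244.7, 177.1]
tcp_rot: [[-0.839, 0.544, -0.001], [0.544, 0.839, -0.0], [0.001, -0.001, -1.0]]
force: [0.3, -0.5, -1.5]
opening: 0.566
```

jog_arm(moves=[0,0,0,-0.3,0.4,0,0,0,-0.55,0.4,0,0,0,-0.75,0.4,0,0,0,-0.86,0.4,0,0,0,-0.86,0.4])

```text
clock: 16.95
tcp_pos: [597.3, 243.2, 177.7]
tcp_rot: [[-0.992, 0.126, -0.001], [0.126, 0.992, -0.001], [0.001, -0.001, -1.0]]
force: [-0.1, 0.6, -1.2]
opening: 0.571
```

```bash
python3 wl.py w4;python3 go.py 599 252 68 173
```

```text
t 17.0 tcp [597.4 243.3 177.8] ang 172.74 F [-0.2 -0.1 -1.2] op 0.571 q6 -1.17
shift [-0.0019  0.0295  0.366 ] spin -0.0085
```

View pics/w4.png

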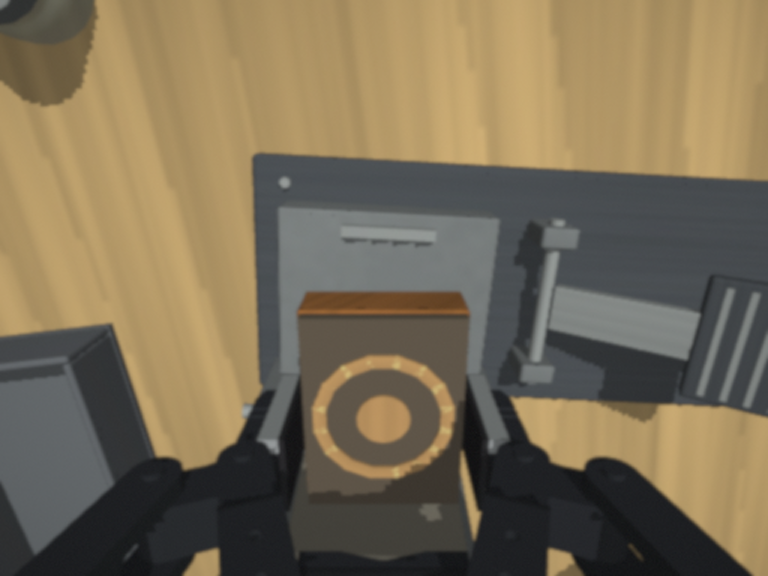

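```bash
python3 - <<'E'
from h import *
import pickle
c=pickle.load(open('pics/w4.pkl','rb'))
i=cv2.imread('pics/w4.png')
cv2.imwrite('pics/w4c.png',cv2.resize(i[190:310,265:515],None,fx=3.2,fy=3.2,interpolation=cv2.INTER_CUBIC))
f=lambda L,z:np.array([wplane(c,u/1.5-.17,v/1.5-.17,z) for u,v in L])
P=f([(279,207),(498,218),(280,372),(483,372)],40);print(P.round(1))
d=P[1]-P[0];print('len',np.hypot(*d[:2]),'ang',np.degrees(np.arctan2(d[1],d[0])))
P=f([(342,228),(436,233)],46);print(P.round(1));d=P[1]-P[0];print('len',np.hypot(*d[:2]),'ang',np.degrees(np.arctan2(d[1],d[0])))
E
```

```text
[[647.1 194.2  40. ]
 [532.3 215.   40. ]
 [665.8 290.5  40. ]
 [546.  306.   40. ]]
len 116.73935004068363 ang 169.7455511813295
[[615.1 208.5  46. ]
 [566.4 217.5  46. ]]
len 49.55807885373967 ang 169.53698901538968
```

View pics/w4c.png

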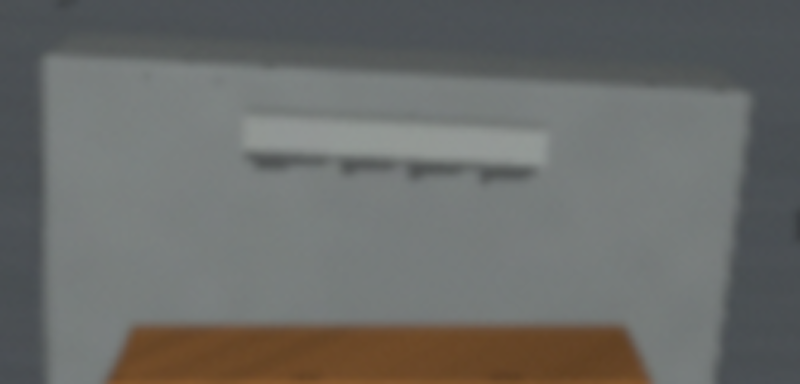

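```bash
python3 - <<'E'
from h import *
import pickle
c=pickle.load(open('pics/w4.pkl','rb'))
k=lambda x,y:(265+x/3.2,190+y/3.2)
f=lambda L,z:np.array([wplane(c,u/1.5-.17,v/1.5-.17,z) for u,v in L])
n=np.array([np.sin(np.radians(10.1)),np.cos(np.radians(10.1)),0])
for L,z,o in [([k(242,117),k(548,132)],46,43),([k(245,152),k(545,165)],46,37),([k(43,57),k(750,93)],40,50)]:
    P=f(L,z);d=P[1]-P[0];print(P.round(1),np.degrees(np.arctan2(d[1],d[0])),P.mean(0)+o*n)
# block in hand: front-bottom edge etc
P=f([(297,313),(470,313),(462,502),(308,502)],177.7-25.5+22);print(P.round(1),P.mean(0))
E
python3 go.py 598.5 253.5 100 169.8
```

```text
[[615.7 207.6  46. ]
 [566.2 216.6  46. ]] 169.78149365974454 [598.46622018 254.43420204  46.        ]
[[616.1 213.5  46. ]
 [567.2 222.   46. ]] 170.0907102758289 [598.12869899 254.17304611  46.        ]
[[647.5 194.6  40. ]
 [531.6 215.6  40. ]] 169.7041503431813 [598.29903258 254.33917781  40.        ]
[[617.3 206.3 174.2]
 [569.7 212.4 174.2]
 [576.9 277.  174.2]
 [625.8 270.6 174.2]] [597.42875088 241.58025399 174.2       ]
t 17.0 tcp [597.4 243.3 177.8] ang 172.74 F [-0.2 -0.1 -1.2] op 0.571 q6 -1.17
shift [0.0005 0.0342 0.2593] spin 0.0981
```

jog_arm(moves=[0,0.02,0.05,0.05,0.4,0.001,0.039,0.11,0.098,0.4,0.001,0.039,0.18,0.098,0.4,0.001,0.039,0.24,0.098,0.4,0.001,0.039,0.26,0.098,0.4])

```text
clock: 17.62
tcp_pos: [597.7, 255.3, 97.9]
tcp_rot: [[-0.985, 0.175, -0.003], [0.175, 0.985, -0.001], [0.003, -0.002, -1.0]]
force: [0.2, 0.6, -0.8]
opening: 0.57
```

```bash
python3 wl.py w5;python3 go.py 598.4 255 68 169.8;python3 - <<'E'
from h import *
for n in ('side','scene'):
    p,d=robot.read_camera(n)
    u,v=proj(n,(598,254,60)).astype(int)
    cv2.imwrite(f'pics/{n}6.png',cv2.resize(p[v-40:v+40,u-50:u+50,::-1],None,fx=6,fy=6,interpolation=cv2.INTER_CUBIC)); print(u,v)
E
```

```text
t 17.68 tcp [597.9 255.2  98. ] ang 169.9 F [-0.2 -0.1 -1.6] op 0.571 q6 -1.1
shift [-0.0021 -0.0003  0.1002] spin 0.0034
266 152
326 136
```

View pics/w5.png

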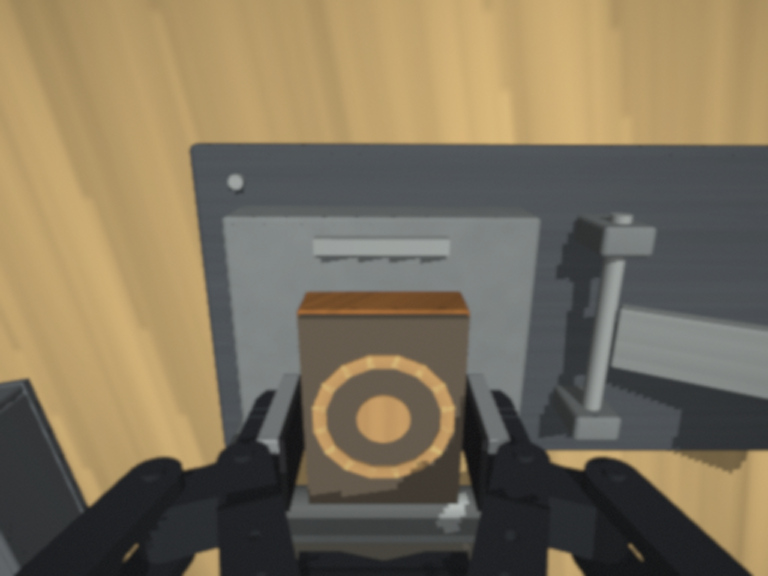

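View pics/side6.png

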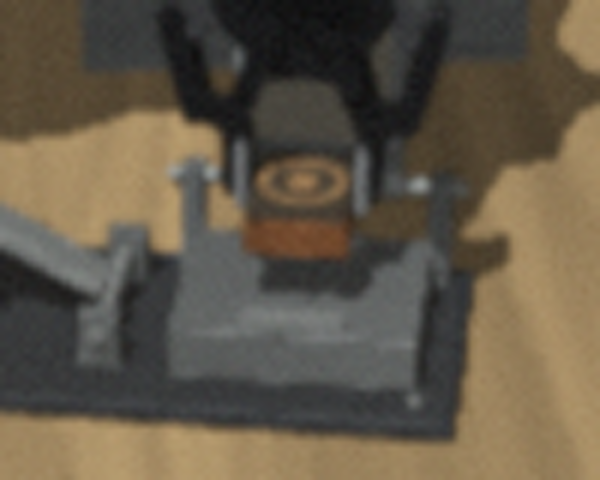

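View pics/scene6.png

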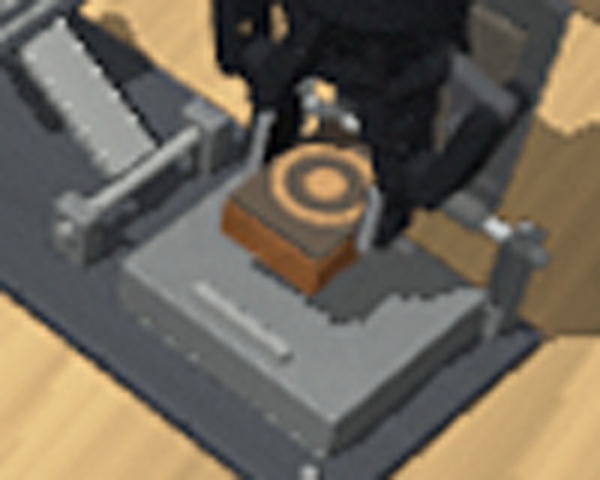

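```bash
python3 - <<'E'
from h import *
import pickle
c=pickle.load(open('pics/w5.pkl','rb'))
f=lambda L,z:np.array([wplane(c,u/1.5-.17,v/1.5-.17,z) for u,v in L])
n=np.array([np.sin(np.radians(10.1)),np.cos(np.radians(10.1)),0])
for L,z,o in [([(313,239),(450,239)],46,43),([(315,256),(450,255)],46,37),([(225,216),(539,218)],40,50)]:
    P=f(L,z);d=P[1]-P[0];print(np.degrees(np.arctan2(d[1],d[0])),P.mean(0)+o*n)
P=f([(298,313),(469,313),(460,502),(309,502)],98-25.5+22);print(P.round(1),P.mean(0))
E
python3 go.py 598.4 255 70 169.8
```

```text
169.75157628817394 [598.39665044 253.95215468  46.        ]
170.1822700260226 [598.09279557 254.1961965   46.        ]
169.39358588051343 [598.11273427 254.03022263  40.        ]
[[615.5 217.4  94.5]
 [568.8 225.9  94.5]
 [579.5 289.9  94.5]
 [627.1 281.2  94.5]] [597.6964527  253.58326302  94.5       ]
t 17.77 tcp [599.  255.5 100.1] ang 169.91 F [ 0.3 -0.4 -0.3] op 0.571 q6 -1.1
shift [ 0.0017 -0.0019  0.1003] spin 0.0035
```

The block is centred over the bed to within about 0.5 mm and is square to it, so I'll lower it.

jog_arm(moves=[0,0,0.03,0,0.4,0,0,0.06,0,0.4,0,0,0.085,0,0.4,0,0,0.1,0,0.4,0,0,0.106,0,0.4])

```text
clock: 18.4
tcp_pos: [598.8, 255.4, 68.0]
tcp_rot: [[-0.985, 0.175, -0.001], [0.175, 0.985, -0.0], [0.0, -0.0, -1.0]]
force: [0.4, -0.3, -0.6]
opening: 0.573
```

jog_arm(moves=[0,0,0.002,0,0.4,0,0,0.004,0,0.4,0,0,0.006,0,0.4,0,0,0.007,0,0.4,0,0,0.007,0,0.4])

```text
clock: 19.02
tcp_pos: [599.0, 255.5, 66.4]
tcp_rot: [[-0.985, 0.175, 0.0], [0.175, 0.985, 0.0], [-0.0, 0.0, -1.0]]
force: [0.6, -0.1, -0.2]
opening: 0.575
```

jog_arm(moves=[0,0,0.002,0,0.4,0,0,0.004,0,0.4,0,0,0.005,0,0.4,0,0,0.006,0,0.4,0,0,0.006,0,0.4])

```text
clock: 19.65
tcp_pos: [599.0, 255.5, 65.6]
tcp_rot: [[-0.985, 0.175, 0.0], [0.175, 0.985, 0.0], [-0.0, 0.0, -1.0]]
force: [-3.2, -0.8, 6.7]
opening: 0.571
```

jog_arm(moves=[0,0,-0.001,0,0.62,0,0,-0.001,0,0.7,0,0,-0.001,0,0.85,0,0,-0.001,0,0.9,0,0,-0.001,0,0.9])

```text
clock: 20.27
tcp_pos: [599.0, 255.4, 64.8]
tcp_rot: [[-0.985, 0.175, -0.0], [0.175, 0.985, -0.0], [0.0, -0.0, -1.0]]
force: [-0.1, 0.5, 0.0]
opening: 0.899
```

jog_arm(moves=[0,0,-0.03,0,0.9,0,0,-0.1,0,0.9,0,0,-0.2,0,0.9,0,0,-0.3,0,0.9,0,0,-0.35,0,0.9])

```text
clock: 20.9
tcp_pos: [600.0, 255.8, 172.4]
tcp_rot: [[-0.985, 0.175, 0.003], [0.175, 0.985, 0.001], [-0.003, 0.001, -1.0]]
force: [0.5, 0.3, -0.6]
opening: 0.899
```

```bash
python3 wl.py w6;python3 go.py 403 288 160 169.8;python3 - <<'E'
from h import *
for n in ('scene',):
    p,d=robot.read_camera(n)
    u,v=proj(n,(540,264,60)).astype(int)
    cv2.imwrite(f'pics/{n}7.png',cv2.resize(p[v-50:v+60,u-70:u+70,::-1],None,fx=5,fy=5,interpolation=cv2.INTER_CUBIC)); print(u,v)
E
```

```text
t 20.95 tcp [600.5 255.9 173.7] ang 169.92 F [ 0.7 -1.1  1.9] op 0.902 q6 -1.1
shift [ 0.6671 -0.0101  0.0427] spin 0.0041
308 124
```

View pics/w6.png

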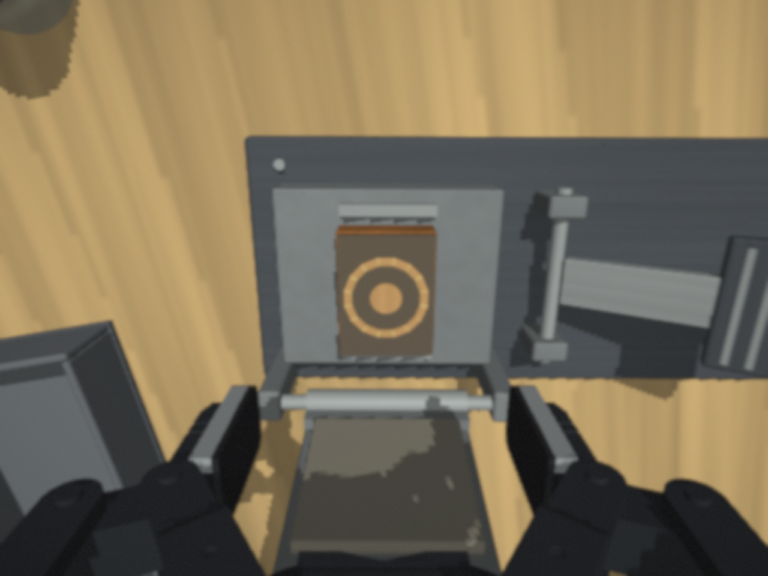

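View pics/scene7.png

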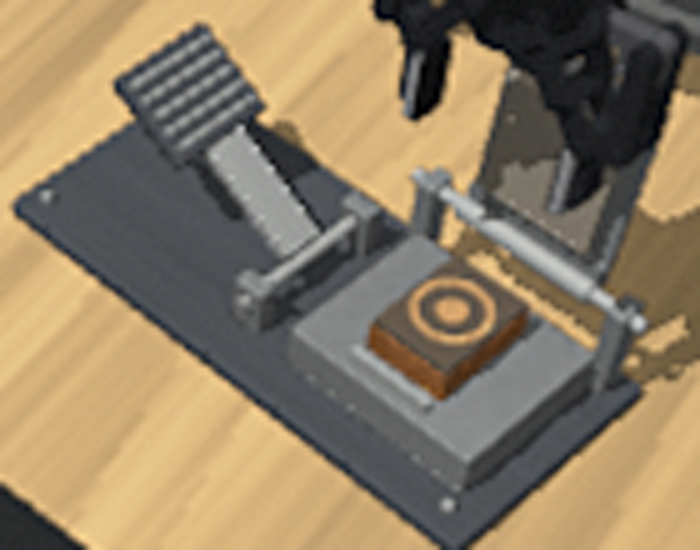

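The block sits flat and square between the lips with the ring up. Next is the treadle: check where its pad is, then go above it with the fingers shut.

```bash
python3 - <<'E'
from h import *
X=np.array([np.cos(np.radians(-10.1)),np.sin(np.radians(-10.1)),0]);B=np.array([598.3,254.1,0])
for h,z in [(88.8,88),(104.8,38)]:
    p=B-(93+h)*X;p[2]=z;u=proj('scene',p);print(p.round(1),u,(u-[308-70,124-50])*5)
p=B-93*X;p[2]=32;print(p,(proj('scene',p)-[238,74])*5)
E
python3 go.py 419 286 140 169.8
```

```text
[419.3 286.   88. ] [275.45472322  92.1869311 ] [187.2736161   90.93465549]
[403.6 288.8  38. ] [270.70682633 103.34172623] [163.53413164 146.70863115]
[506.74120426 270.40910553  32.        ] [301.19177955 254.01578209]
t 21.0 tcp [600.1 255.8 172. ] ang 169.92 F [ 0.5  0.3 -0.9] op 0.897 q6 -1.1
shift [ 0.6123 -0.0068  0.1048] spin 0.0041
```

jog_arm(moves=[0.1,0,0,0,0.5,0.28,-0.002,0,0,0,0.46,-0.004,0.02,0,0,0.58,-0.006,0.06,0,0,0.625,-0.007,0.1,0,0])

```text
clock: 21.62
tcp_pos: [410.7, 285.9, 138.5]
tcp_rot: [[-0.985, 0.173, -0.003], [0.173, 0.985, -0.001], [0.003, -0.002, -1.0]]
force: [0.5, 0.2, -0.1]
opening: 0.003
```

```bash
python3 go.py 417 286 110 169.8
```

```text
t 21.62 tcp [410.7 285.9 138.5] ang 170.01 F [ 0.5  0.2 -0.1] op 0.003 q6 -0.94
shift [-0.0209  0.0041  0.0948] spin 0.0071
```

jog_arm(moves=[-0.01,0.003,0.03,0,0,-0.014,0.003,0.06,0,0,-0.014,0.003,0.075,0,0,-0.014,0.003,0.085,0,0,-0.014,0.003,0.085,0,0])

```text
clock: 22.25
tcp_pos: [418.5, 286.2, 114.2]
tcp_rot: [[-0.984, 0.176, -0.0], [0.176, 0.984, -0.0], [0.0, -0.0, -1.0]]
force: [0.4, 0.6, -0.5]
opening: -0.003
```

```bash
python3 go.py 414 287 100 169.8
```

```text
t 22.25 tcp [418.5 286.2 114.2] ang 169.89 F [ 0.4  0.6 -0.5] op -0.003 q6 -0.94
shift [0.0153 0.     0.0474] spin 0.0031
```

jog_arm(moves=[0,0,0.017,0,0,0.005,0,0.034,0,0,0.012,0,0.051,0,0,0.021,0,0.068,0,0,0.03,0,0.085,0,0])

```text
clock: 22.88
tcp_pos: [410.2, 288.2, 89.1]
tcp_rot: [[-0.985, 0.175, 0.002], [0.175, 0.985, 0.0], [-0.002, 0.001, -1.0]]
force: [2.0, 0.1, 4.4]
opening: 0.001
```

```bash
python3 go.py 404 288.5 57 169.8
```

```text
t 22.88 tcp [410.2 288.2  89.1] ang 169.92 F [2.  0.1 4.4] op 0.001 q6 -0.93
shift [ 0.0208 -0.0028  0.1068] spin 0.0039
```

jog_arm(moves=[0.006,0,0.02,0,0,0.011,-0.001,0.04,0,0,0.015,-0.001,0.058,0,0,0.018,-0.002,0.073,0,0,0.02,-0.002,0.085,0,0])

```text
clock: 23.5
tcp_pos: [404.2, 289.2, 63.5]
tcp_rot: [[-0.985, 0.175, 0.001], [0.175, 0.985, 0.002], [-0.001, 0.002, -1.0]]
force: [2.9, 3.4, 6.7]
opening: 0.003
```

jog_arm(moves=[0,0,0.003,0,0,0,0,0.006,0,0,0,0,0.009,0,0,0,0,0.01,0,0,0,0,0.01,0,0])

```text
clock: 24.12
tcp_pos: [404.0, 289.2, 60.7]
tcp_rot: [[-0.985, 0.175, 0.001], [0.175, 0.985, 0.002], [-0.001, 0.002, -1.0]]
force: [2.0, 3.4, 6.0]
opening: 0.002
```

```bash
python3 go.py 404 288.5 57 169.8; python3 - <<'E'
from h import *
n='side'
p,d=robot.read_camera(n)
cv2.imwrite('pics/s8.png',cv2.resize(p[90:200,170:310,::-1],None,fx=5,fy=5,interpolation=cv2.INTER_CUBIC))
E
```

```text
t 24.12 tcp [404.  289.2  60.7] ang 169.93 F [2.  3.4 6. ] op 0.002 q6 -0.92
shift [-0.0004 -0.0023  0.0123] spin 0.0044
```

View pics/s8.png

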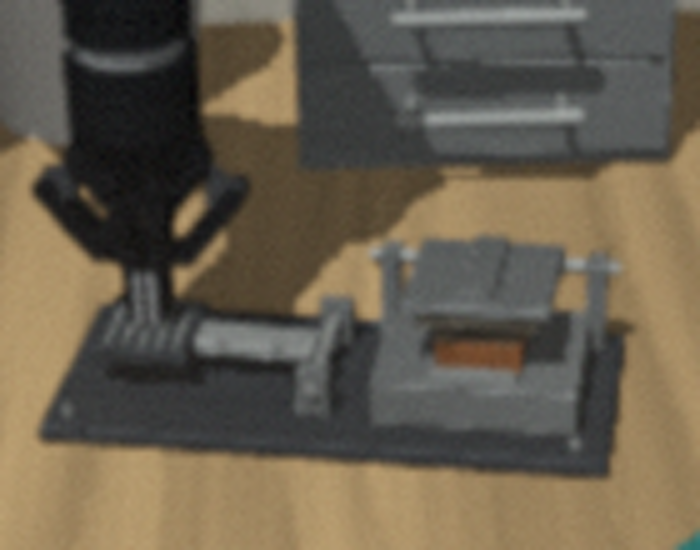

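Nearly shut at 60.7 mm and 6 N. I'll keep going in small steps, watching the force.

jog_arm(moves=[0,0,0.003,0,0,0,0,0.006,0,0,0,0,0.008,0,0,0,0,0.01,0,0,0,0,0.01,0,0])

```text
clock: 24.8
tcp_pos: [403.8, 289.3, 57.8]
tcp_rot: [[-0.985, 0.175, 0.001], [0.175, 0.985, 0.002], [-0.0, 0.002, -1.0]]
force: [0.9, 2.8, 8.3]
opening: -0.0
```

jog_arm(moves=[0,0,0.002,0,0,0,0,0.004,0,0,0,0,0.006,0,0,0,0,0.007,0,0,0,0,0.007,0,0])

```text
clock: 25.42
tcp_pos: [403.8, 289.3, 56.9]
tcp_rot: [[-0.985, 0.175, 0.001], [0.175, 0.985, 0.002], [-0.001, 0.002, -1.0]]
force: [-3.3, 2.5, 20.9]
opening: 0.003
```

The force jumped from 8 to 21 N while the tip moved only 0.9 mm of the 2.1 mm commanded, so this is the stop. I'll add a touch and hold.

jog_arm(moves=[0,0,0.001,0,0,0,0,0.001,0,0,0,0,0.001,0,0,0,0,0.001,0,0,0,0,0.001,0,0])

```text
clock: 26.05
tcp_pos: [403.8, 289.3, 56.9]
tcp_rot: [[-0.985, 0.175, 0.001], [0.175, 0.985, 0.002], [-0.001, 0.002, -1.0]]
force: [-3.8, 1.5, 23.9]
opening: -0.003
```

jog_arm(moves=[0,0,0,0,0,0,0,0,0,0,0,0,0,0,0,0,0,0,0,0,0,0,0,0,0])

```text
clock: 26.68
tcp_pos: [403.8, 289.3, 56.9]
tcp_rot: [[-0.985, 0.175, 0.001], [0.175, 0.985, 0.002], [-0.001, 0.002, -1.0]]
force: [-3.2, 0.8, 24.2]
opening: 0.0
```

jog_arm(moves=[0,0,0,0,0,0,0,0,0,0,0,0,0,0,0,0,0,0,0,0,0,0,0,0,0])

```text
clock: 27.3
tcp_pos: [403.8, 289.3, 56.9]
tcp_rot: [[-0.985, 0.175, 0.001], [0.175, 0.985, 0.002], [-0.001, 0.002, -1.0]]
force: [-3.6, 1.6, 24.2]
opening: 0.001
```

```bash
python3 go.py 418 286 115 169.8; python3 - <<'E'
from h import *
n='side'
p,d=robot.read_camera(n)
cv2.imwrite('pics/s9.png',cv2.resize(p[90:200,170:310,::-1],None,fx=5,fy=5,interpolation=cv2.INTER_CUBIC))
E
```

```text
t 27.3 tcp [403.8 289.3  56.9] ang 169.95 F [-3.6  1.6 24.2] op 0.001 q6 -0.92
shift [-0.0487 -0.0021 -0.1938] spin 0.0049
```

View pics/s9.png

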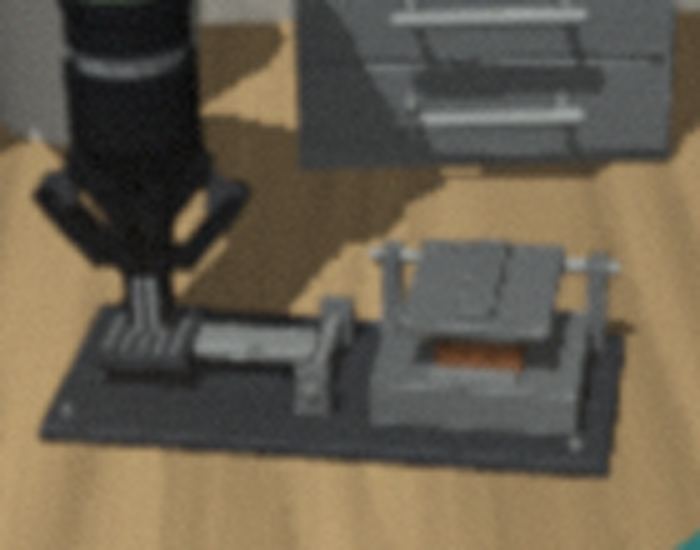

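The treadle is level, the platen is shut on the block, and it was held for about 1.9 s at 24 N. Now I'll let it up slowly, following the arc.

jog_arm(moves=[0,0,-0.02,0,0,-0.004,0,-0.05,0,0,-0.01,0,-0.08,0,0,-0.02,0,-0.11,0,0,-0.03,0,-0.14,0,0])

```text
clock: 27.98
tcp_pos: [412.4, 286.4, 97.3]
tcp_rot: [[-0.985, 0.175, -0.0], [0.175, 0.985, -0.001], [0.0, -0.001, -1.0]]
force: [3.4, 0.1, 1.7]
opening: -0.0
```

jog_arm(moves=[-0.01,0,-0.03,0,0,-0.015,0,-0.07,0,0,-0.015,0,-0.13,0,0,-0.015,0,-0.2,0,0,-0.015,0,-0.25,0,0])

```text
clock: 28.6
tcp_pos: [415.9, 285.7, 172.7]
tcp_rot: [[-0.985, 0.175, -0.001], [0.175, 0.985, -0.0], [0.001, -0.001, -1.0]]
force: [0.0, -0.1, -0.3]
opening: -0.002
```

```bash
python3 go.py 418 286 115 169.8; python3 - <<'E'
from h import *
for n in ('side','scene'):
    p,d=robot.read_camera(n)
    cv2.imwrite(f'pics/{n}10.png',p[:,:,::-1])
    q=p[90:200,170:310] if n=='side' else p[70:190,235:375]
    cv2.imwrite(f'pics/{n}10c.png',cv2.resize(q[:,:,::-1],None,fx=5,fy=5,interpolation=cv2.INTER_CUBIC))
E
```

```text
t 28.6 tcp [415.9 285.7 172.7] ang 169.93 F [ 0.  -0.1 -0.3] op -0.002 q6 -0.94
shift [-0.007   0.0022  0.1923] spin 0.0042
```

View pics/side10c.png

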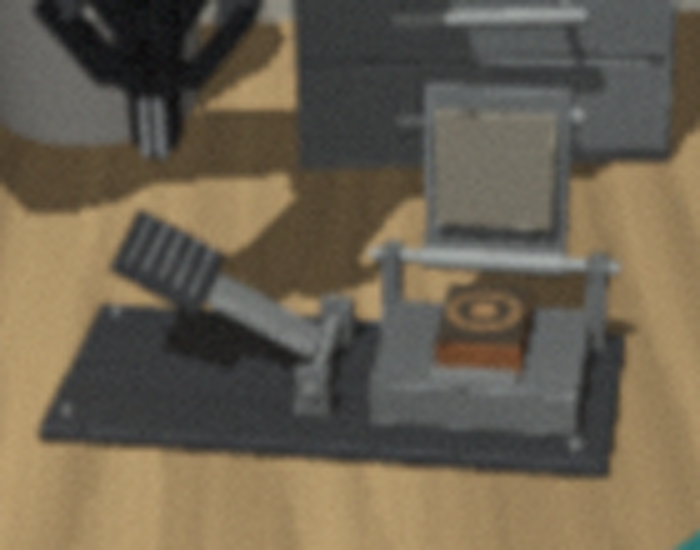

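View pics/scene10c.png

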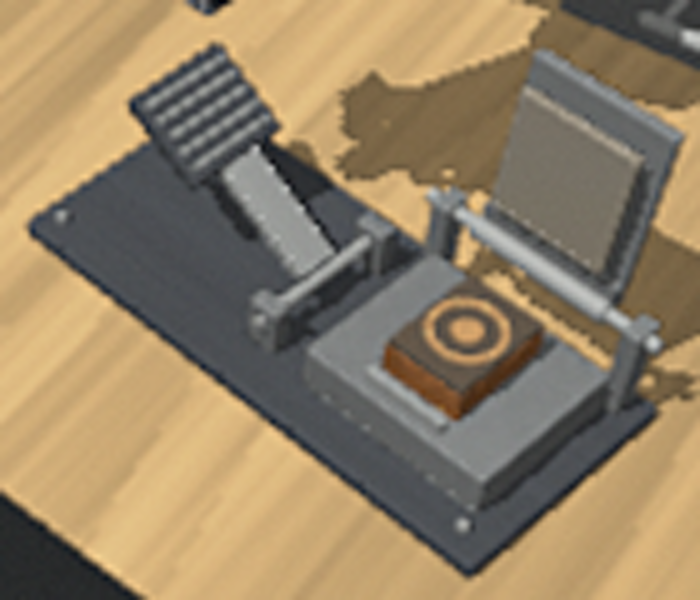

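View pics/side10.png

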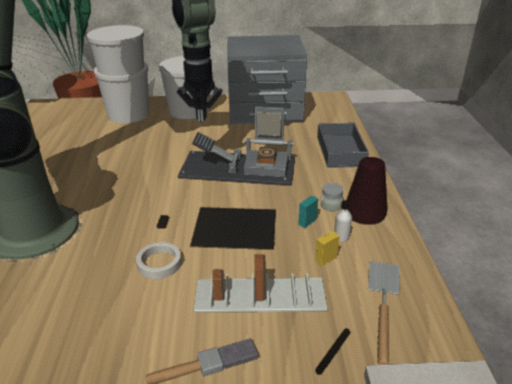

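The treadle is up, the platen is open and the block is still flat and square in the bed with the ring up. The other two blocks are in the rack and the robot is clear, so I'll hand in.

```bash
python3 -c "
from bench import robot
print(robot.hand_in())"
```

```text
the job is handed in; nothing more can be done
None
```

I did the whole job in the order asked and handed it in at about 28.6 s, within the 67 s limit.

- **Tipping:** I took the ring block from the far slot, stood it on the mat, let go, and tipped it with a light push. It landed flat with the carved face up.
- **Setting in the bed:** I took it again and set it between the lips. By the wrist camera it was about 0.5 mm off the bed's centre and square to it.
- **Pressing:** The treadle went down to its stop, where the force jumped while the tip stopped moving. I held it there for about 1.9 s at roughly 24 N, then let it come up.

The last pictures show the treadle raised, the platen open, and the block flat in the bed with the ring up. The other two blocks are in the rack, and the gripper is clear of everything.

The wrist and scene views put the bed's centre within about 1 mm of each other. My rough reading from the side view was about 5 mm off in y, and I didn't use it. I didn't read the felt's compression directly; I judged the press shut from the picture and the stop.

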